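# Return the bench tools to their painted silhouettes

## Robot

A 7-joint arm with a two-finger parallel gripper is mounted at the origin on the work surface. World frame = base frame: x ahead of the robot, y to its left, z up, the work surface at z = 0. Lengths are in m, angles in rad, forces in N, time in s.
With the tool pointing down it reaches from about 0.4 to 0.9 m from the base axis. Payload 5.6 kg.
Tool frame: the origin (TCP) lies midway between the tips of the shut fingers; the grasp point (between the pads) lies 19 mm behind it (grasp_offset is the distance from the TCP to the grasp point, in m); z points along the fingers, y is the direction in which the jaws open and shut (so a half turn about z gives the same grasp; the last joint's range is limited). The gripper opens to 92 mm and grips with 3 to 60 N. Pads are 20 mm wide; open, the fingers measure 128 mm over their backs; the gripper's body (75 mm by 189 mm) begins 69 mm behind the grasp point.
Start: joints at [-1.18, 0.468, -0.012, 1.603, 0.006, 1.071, -0.056], TCP at [0.273, 0.59, 0.215] pointing down, gripper open.
Joint ranges: [-2.53, 2.53], [-0.31, 2.02], [-1.57, 1.55], [0.28, 2.44], [-1.29, 4.43], [0.15, 1.84], [-2.92, 2.92]. Speed limits (rad/s): [2.57, 2.57, 3.14, 3.14, 3.14, 3.14, 3.14].

## Interface

Orientations are given as [roll, pitch, yaw] about the fixed x, y, z axes, in that order (R = Rz(yaw) Ry(pitch) Rx(roll)).
In Python, from cell import observe, get_image, camera_info, sign_off, grasp_offset gives the robot as it stands.
- The arm moves only by the tool play_rows, never from a script. Its argument "increments" is a list of rows, each a list of 7 numbers: the shift along the tool's x, y, z in m, then the turn, a rotation vector about the tool's x, y, z in degrees, then the opening, from 0 (shut) to 1 (fully open). A call has 1 to 8 rows; each row shifts and turns the pose as measured when the row begins, along the tool's axes as they then stand; what a row does not reach is not made up. A row lasts 1/12 s, in which the tool goes at most 41.7 mm and 7.16 degrees, less where a joint would pass 70% of its speed; a pose out of reach is approached as far as the arm can. A call is refused whole if a number of a shift passes 0.0417 or a number of a turn 7.16, either way. A call with a gripper value outside its range is refused whole. The fingers move at their own pace and stop on an object; "force" is the grip in N (left out, the last holds). Time passes only in rows, so rows that do not move let the fingers close. It gives the time, the measured TCP pose, the force and the opening at its end, in the units of the state.
- observe(): the state, without advancing time (a new reading comes with each control period).
- get_image(name): name is "scene" or "top" or "wrist"; returns (picture, depth): 420x560x3 uint8, blue, green, red; 420x560 float32, m along the optical axis (not along the pixel's ray), 0 where there is no reading.
- camera_info(name): a dict with "vfov" (degrees; the focal length in pixels is half the picture's height over the tangent of half this angle, whatever the lens; pixels are square), "cx", "cy" (the principal point, pixels), "pose" (4x4, takes a point from camera to world coordinates); the wrist camera has in their place "T_tool_cam" (4x4, takes a point from camera to tool coordinates, whose origin is the TCP and whose axes are the flange's). Camera axes: x right, y down, z forward; pixel columns grow to the right and rows downward; lengths in m; the calibration is good to about 2 mm. A picture is of the moment at which its call begins: read the wrist's pose just before it. camera_info takes no time and is no camera call.
- sign_off(): hands the job in, once; it reports no verdict.
The state is a dict: "t": time; "joint_pos": joint angles; "dq": joint speeds; "tau": joint torques, N m; "position": TCP position; "orientation": TCP orientation; "ft_force": force on the tool from outside, world axes, zero at the start; "ft_torque": the same for the moment, N m; "gripper_width": finger opening in m.
Only numpy, scipy, OpenCV 4.12 (cv2) and the standard library are available. Lean on these libraries where they do the work, as an engineer would, in place of code of your own. Each camera call takes 0.05 s, during which the arm holds its last target. There are 200 camera calls.

## Task

Clear the bench after the frame job: put each of the four tools (red and black battery pack, yellow spirit level, wooden-handled sanding block, blue hole saw) on the foam pad painted with its own silhouette. Set each upright, as it stands now, centred on its silhouette and lined up with it (end for end does not matter), in any order, and let go of them all. Do not knock over the white glue bottle.

Things in the scene. Friction and masses are not known exactly. Their poses are not given: they have to be found in the camera images.
- battery_mid (a point): Drill battery pack, 60 mm tall: black base 78 x 48 x 24 mm, above it a red block 62 x 48 mm in plan that goes up to the top; it stands on the base. The point is its centre, 30 mm above its underside, at the red block; its two long sides are flush and 48 mm apart along y all the way up (a good grip from above). x along its long side, z up. About 0.25 kg.
- level_mid (a point): Short yellow spirit level, a bar 150 x 22 x 42 mm (length, width, height) with three green vials, standing on its narrow edge. The point is its centre, 21 mm above its underside; x along its length, y across its 22 mm width, z up. About 0.16 kg.
- sander_mid (a point): Hand sanding block, 46 mm tall: flat cork base 112 x 46 x 16 mm with red-brown grit below, on it a rounded pale wooden handle 80 x 46 mm, 30 mm high. The point is its centre, 23 mm above its underside (7 mm above the top of the base), in the handle; its two long sides are flush and 46 mm apart along y all the way up; x along its length, z up. About 0.14 kg.
- holesaw_mid (a point): Blue steel hole saw standing teeth down: round cup of 54 mm diameter, 46 mm high, with a steel nut of 22 mm diameter, 10 mm high, on top of it. The point is on its axis, 23 mm above its underside; z up. Can be gripped across any diameter of the cup. About 0.2 kg.
- outline_battery (a point): Red rectangular silhouette, 86 x 56 mm, with a charcoal ring drawn inside it: the place of the battery pack. Foam pad: charcoal, 180 x 96 mm, 6 mm thick, fixed flat on the bench. The point is the middle of the silhouette on the pad's top face (6 mm above the bench); x runs along the pad's and the silhouette's long side, z up.
- outline_level (a point): Long narrow yellow silhouette, 158 x 30 mm, with three green dots: the place of the spirit level. Foam pad: charcoal, 180 x 96 mm, 6 mm thick, fixed flat on the bench. The point is the middle of the silhouette on the pad's top face (6 mm above the bench); x runs along the pad's and the silhouette's long side, z up.
- outline_sander (a point): Cork-brown rectangular silhouette, 120 x 54 mm, with a paler 80 x 46 mm rectangle in it: the place of the sanding block. Foam pad: charcoal, 180 x 96 mm, 6 mm thick, fixed flat on the bench. The point is the middle of the silhouette on the pad's top face (6 mm above the bench); x runs along the pad's and the silhouette's long side, z up.
- outline_holesaw (a point): Round blue silhouette, 62 mm across, with a steel-grey dot in its middle: the place of the hole saw. Foam pad: charcoal, 180 x 96 mm, 6 mm thick, fixed flat on the bench. The point is the middle of the silhouette on the pad's top face (6 mm above the bench); x runs along the pad's and the silhouette's long side, z up.
- glue_mid (a point): White glue bottle with yellow label and orange cap, 56 mm in diameter, 150 mm tall, standing loose between the tools; to be left standing. The point is its middle, 75 mm above the bench; z up. It is the tallest thing within the working area.

How it is judged:
By the outcome, as a careful person would: the job done as asked, in the order asked, and still so for the second after the job is handed in, with the robot touching nothing.
It also fails if it takes over 128 s, if anything falls off the work surface, if the arm or the gripper's body presses on something with over 40 N, if the wrist force passes 120 N, or if a joint passes its speed limit or range.

## Working session

There is one attempt and no reset: what is moved stays moved. The work goes in short steps, Python scripts to look and compute and a tool call to move; the robot and the scene stay as the last step left them, time stands still between calls to the robot, and variables do not carry over. Pictures are saved under pics/ and viewed, about 12 in all and at most 16, crops included, and the job is handed in when it is done.

Besides the shell and the picture viewer there is one more tool, called after ">>>" as name(argument=value, ...), one argument or row to a line, values as JSON. play_rows: Moves the arm, as the interface text tells. Its arguments: {"type":"object","properties":{"increments":{"type":"array","items":{"type":"array","items":{"type":"number"}}},"force":{"type":"number"}},"required":["increments"]}

```bash
mkdir -p pics; ls; python3 - <<'E'
from cell import *
import cv2,numpy as np
np.set_printoptions(precision=4,suppress=True)
print(observe(), grasp_offset)
for n in("top","scene","wrist"):
    print(n,camera_info(n)); im,d=get_image(n); cv2.imwrite(f"pics/{n}0.png",im); np.save(f"{n}0.npy",d)
E
```

```text
pics
{'t': 0.0, 'joint_pos': array([-1.18  ,  0.4684, -0.0116,  1.6036,  0.006 ,  1.0714, -0.0563]), 'dq': array([ 0.0002,  0.0019, -0.0021, -0.0014, -0.001 ,  0.0008,  0.0003]), 'tau': array([ -0.0007, -52.0578,  -0.013 , -24.3748,  -0.0565,   0.0175,
         0.0002]), 'position': array([0.2731, 0.5892, 0.2137]), 'orientation': array([-3.1398,  0.0002,  2.7077]), 'ft_force': array([ 0.0724, -0.7251,  0.2647]), 'ft_torque': array([ 0.0065, -0.0172, -0.0464]), 'gripper_width': 0.0919592099710668} 0.0187
top {'vfov': 47.94356391855743, 'cx': 286.8986181259451, 'cy': 205.24537205543572, 'pose': array([[ 0.0238, -0.9873,  0.1572,  0.3038],
       [-0.9995, -0.027 , -0.0181,  0.017 ],
       [ 0.0221, -0.1567, -0.9874,  1.2455],
       [ 0.    ,  0.    ,  0.    ,  1.    ]])}
scene {'vfov': 50.93298422076729, 'cx': 279.863425367058, 'cy': 212.39288596107997, 'pose': array([[-0.6055,  0.5489, -0.5763,  1.1176],
       [ 0.7958,  0.411 , -0.4447,  0.4728],
       [-0.0072, -0.7279, -0.6856,  0.8237],
       [ 0.    ,  0.    ,  0.    ,  1.    ]])}
wrist {'vfov': 66.76299398907793, 'cx': 280.71653515436924, 'cy': 206.01160152299033, 'T_tool_cam': array([[ 0.0008, -0.9596, -0.2815,  0.0799],
       [ 1.    ,  0.0007,  0.0003,  0.0012],
       [-0.0001, -0.2815,  0.9596, -0.1706],
       [ 0.    ,  0.    ,  0.    ,  1.    ]])}
```

View pics/top0.png

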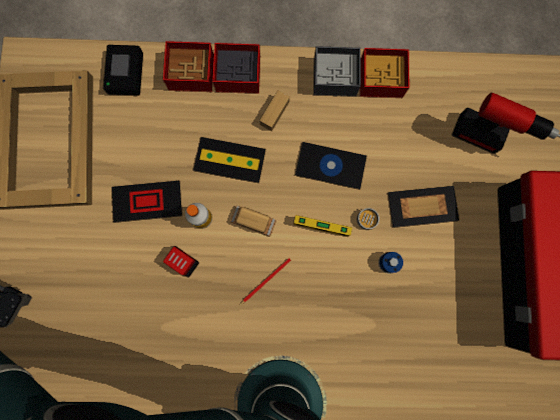

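View pics/scene0.png

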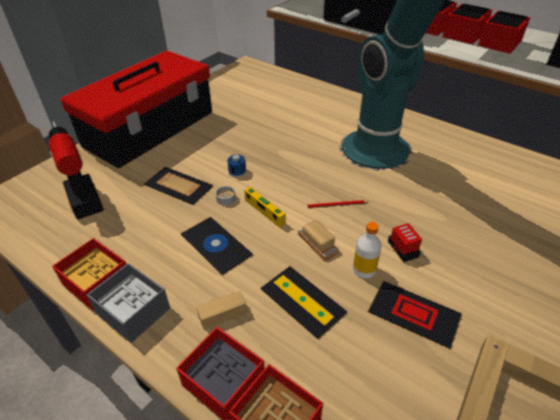

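```bash
cat > h.py <<'E'
from cell import *
import cv2,numpy as np
from scipy.spatial.transform import Rotation as R
np.set_printoptions(precision=4,suppress=True)
def cloud(name,im=None,d=None):
    """world xyz per pixel from depth"""
    ci=camera_info(name); s=observe()
    if im is None: im,d=get_image(name)
    if 'pose' in ci: T=ci['pose']
    else:
        T=np.eye(4);T[:3,:3]=R.from_euler('xyz',s['orientation']).as_matrix();T[:3,3]=s['position'];T=T@ci['T_tool_cam']
    f=im.shape[0]/2/np.tan(np.radians(ci['vfov'])/2)
    v,u=np.mgrid[:im.shape[0],:im.shape[1]]
    rays=np.dstack([(u-ci['cx'])/f,(v-ci['cy'])/f,np.ones(u.shape)])@T[:3,:3].T
    return im,d,rays,T[:3,3]
def plane(rays,o,z): return o+rays*((z-o[2])/rays[...,2])[...,None]
def rect(P):
    (c,(w,h),a)=cv2.minAreaRect((P[:,:2]*1000).astype(np.float32))
    if w<h: w,h,a=h,w,a+90
    return np.r_[c[0],c[1],w,h,(a+90)%180-90].round(1)
def blob(m):
    n,l,st,_=cv2.connectedComponentsWithStats(m.astype(np.uint8)); return l==1+st[1:,4].argmax()
E
python3 - <<'E'
from h import *
im=cv2.imread('pics/top0.png'); d=np.load('top0.npy')
im,d,rays,o=cloud('top',im,d); P=o+rays*d[...,None]
hsv=cv2.cvtColor(im,cv2.COLOR_BGR2HSV)
print('table z',P[300,60:200:40,2],P[100:180:20,290,2])
for n,(u,v),h in [('bat',(180,262),.06),('glue',(197,215),.15),('sander',(254,220),.046),('level',(322,226),.042),('saw',(392,262),.046),('tape',(367,218),.02)]:
    w=P[v-28:v+28,u-36:u+36].reshape(-1,3)
    print(n,'maxz',np.percentile(w[:,2],[90,97,99.5]),end=' ')
    m=abs(P[...,2]-h)<.008; m2=np.zeros_like(m); m2[v-28:v+28,u-36:u+36]=m[v-28:v+28,u-36:u+36]
    if m2.sum()>5: print(rect(P[blob(m2)]),m2.sum())
Z=plane(rays,o,.006)
for n,(u,v) in [('bat',(146,201)),('level',(230,160)),('saw',(331,165)),('sander',(424,207))]:
    m=np.zeros(d.shape,bool); s=np.s_[v-30:v+30,u-42:u+42]
    m[s]=(im[s].max(2)<60); b=blob(m); print(n,'pad',rect(Z[b]),b.sum(), 'z',np.median(P[b][:,2]))
    H,S,V=cv2.split(hsv); c={'bat':(S>150)&(V>90)&((H<10)|(H>170)),'level':(H>18)&(H<35)&(S>150)&(V>120),'saw':(H>95)&(H<125)&(S>100),'sander':(H<25)&(S>50)&(V>80)}[n]
    # restrict inside pad hull
    hull=cv2.convexHull(np.argwhere(b)[:,::-1].astype(np.int32)); k=cv2.erode(cv2.fillConvexPoly(np.zeros(d.shape,np.uint8),hull,1),np.ones((3,3)))
    q=blob(c&(k>0)); print('   sil',rect(Z[q]),q.sum())
E
```

```text
table z [ 0.0047 -0.0002 -0.0011  0.0001] [-0.0018 -0.0005  0.0023 -0.0031]
bat maxz [0.0579 0.0619 0.0659] [346.  264.6  62.6  48.1  58.1] 483
glue maxz [0.0879 0.1253 0.1527] [460.7 219.8  25.1  24.3 -27.7] 103
sander maxz [0.0441 0.0479 0.0505] [456.9  84.3  80.1  46.   71.3] 547
level maxz [0.0399 0.0437 0.0471] [446.4 -96.6 149.   23.   78.8] 517
saw maxz [0.0237 0.048  0.0583] [ 356.4 -275.2   53.    50.7   89.8] 319
tape maxz [0.0136 0.0411 0.0463] [ 469.  -217.4   54.6   54.4   67.7] 246
bat pad [502.5 366.6 180.5  96.9 -83. ] 1709 z 0.00612221839370064
   sil [503.3 367.   87.   55.9 -82.8] 298
level pad [622.3 153.2 179.6  95.1  80.8] 1586 z 0.0059349116487532605
   sil [622.5 152.3 157.9  29.6  80.9] 557
saw pad [ 614.5 -120.4  179.4   95.3   79.2] 1876 z 0.0057019517932793695
   sil [ 615.2 -121.5   63.3   62.6   45.5] 381
sander pad [ 508.5 -369.3  182.1   96.4  -82.8] 1409 z 0.005663161380315085
   sil [ 509.6 -370.9  121.    54.7  -82.4] 901
```

```bash
cat >> h.py <<'E'
def go(x,y,z,yaw):
    """remaining shift (mm, current tool axes) and turn (deg) to a downward pose; yaw in deg"""
    s=observe(); M=R.from_euler('xyz',s['orientation'])
    T=R.from_euler('xyz',[np.pi,0,np.radians(yaw)])
    print('t %.2f pos'%s['t'],s['position'],'rpy',np.degrees(s['orientation']).round(2),'w %.4f'%s['gripper_width'],'F',s['ft_force'].round(1))
    print('shift mm',(M.inv().apply(np.array([x,y,z])-s['position'])*1000).round(1),'turn',np.degrees((M.inv()*T).as_rotvec()).round(2))
E
python3 -c "
from h import *
go(.346,.2646,.2,148.1)"
```

```text
t 0.15 pos [0.2731 0.5894 0.2139] rpy [-179.92    0.01  155.14] w 0.0916 F [ 0.5 -0.4 -0.2]
shift mm [-202.7 -264.    14.2] turn [-0.08  0.01  7.04]
```

>>> play_rows(
  increments=[
    [-0.02,-0.026,0,0,0,0,1],
    [-0.02,-0.026,0,0,0,0,1],
    [-0.02,-0.026,0,0,0,0,1],
    [-0.02,-0.026,0,0,0,0,1],
    [-0.02,-0.026,0,0,0,0,1],
    [-0.02,-0.026,0,0,0,0,1],
    [-0.02,-0.026,0,0,0,0,1],
    [0,0,0,0,0,0,1],
  ],
)

```text
t: 0.82
position: [0.3223, 0.3561, 0.2094]
orientation: [-3.135, -0.002, 2.713]
ft_force: [1.1, -1.0, 0.2]
gripper_width: 0.0918
```

```bash
python3 -c "
from h import *
go(.346,.2646,.2,148.1)"
```

```text
t 0.82 pos [0.3223 0.3561 0.2094] rpy [-179.6    -0.14  155.45] w 0.0918 F [ 1.1 -1.   0.2]
shift mm [-59.6 -73.3   9.8] turn [-0.41 -0.12  7.35]
```

>>> play_rows(
  increments=[
    [-0.02,-0.024,0.002,0,0,0,1],
    [-0.02,-0.024,0.003,0,0,0,1],
    [-0.02,-0.024,0.003,0,0,0,1],
    [0,0,0,0,0,3.7,1],
    [0,0,0,0,0,3.7,1],
    [0,0,0,0,0,0,1],
  ],
)

```text
t: 1.32
position: [0.3479, 0.2602, 0.2015]
orientation: [-3.136, -0.002, 2.575]
ft_force: [-0.7, 1.3, -0.0]
gripper_width: 0.0916
```

```bash
python3 - <<'E'
from h import *
go(.346,.2646,.2,148.1)
im,d,rays,o=cloud('wrist'); P=o+rays*d[...,None]
cv2.imwrite('pics/w1.png',im)
for h in (.06,.024):
    m=(abs(P[...,2]-h)<.006)&(abs(P[...,0]-.346)<.09)&(abs(P[...,1]-.265)<.09)
    b=blob(m);print(h,rect(P[b]),b.sum())
m=(P[...,2]>.017)&(abs(P[...,0]-.346)<.08)&(abs(P[...,1]-.265)<.07)&(P[...,2]<.075)
print(rect(P[blob(m)]))
E
```

```text
t 1.32 pos [0.3479 0.2602 0.2015] rpy [-179.67   -0.12  147.52] w 0.0916 F [-0.7  1.3 -0. ]
shift mm [4.  2.7 1.5] turn [-0.33 -0.12 -0.58]
0.06 [347.3 265.3  61.9  48.2  57.6] 2818
0.024 [346.9 265.6  77.8  46.9  57.5] 470
[347.3 265.3  77.9  48.2  57.5]
```

View pics/w1.png

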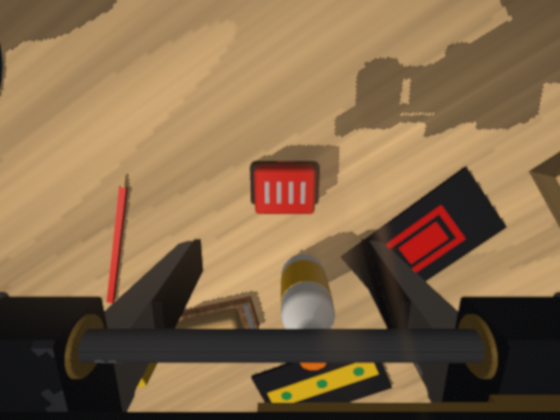

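>>> play_rows(
  increments=[
    [0.0033,0.0039,0,0,0,0,1],
    [0,0,0.03,0,0,0,1],
    [0,0,0.03,0,0,0,1],
    [0,0,0.03,0,0,0,1],
    [0,0,0.03,0,0,0,1],
    [0,0,0.02,0,0,0,1],
    [0,0,0,0,0,0,1],
  ],
)

```text
t: 1.95
position: [0.348, 0.2762, 0.0589]
orientation: [3.135, -0.001, 2.598]
ft_force: [-0.3, -0.3, 0.3]
gripper_width: 0.0916
```

```bash
python3 - <<'E'
from h import *
go(.3472,.2653,.029,147.6)
E
```

```text
t 1.95 pos [0.348  0.2762 0.0589] rpy [179.61  -0.08 148.85] w 0.0916 F [-0.3 -0.3  0.3]
shift mm [ -5.  -10.   29.8] turn [ 0.39 -0.09  1.25]
```

>>> play_rows(
  increments=[
    [-0.0025,-0.005,0,0.2,0,0.6,1],
    [-0.0025,-0.005,0,0.2,0,0.6,1],
    [0,0,0,0,0,0,1],
    [0,0,0,0,0,0,1],
  ],
)

```text
t: 2.28
position: [0.3472, 0.2667, 0.0605]
orientation: [3.141, -0.002, 2.58]
ft_force: [0.7, -0.2, 0.1]
gripper_width: 0.092
```

```bash
python3 - <<'E'
from h import *
go(.3472,.2653,.029,147.6)
E
```

```text
t 2.28 pos [0.3472 0.2667 0.0605] rpy [179.97  -0.1  147.82] w 0.0920 F [ 0.7 -0.2  0.1]
shift mm [-0.8 -1.2 31.5] turn [ 0.03 -0.1   0.22]
```

Good. Descend and grip.

>>> play_rows(
  increments=[
    [-0.0008,-0.001,0.01,0,0,0,1],
    [0,0,0.01,0,0,0,1],
    [0,0,0.01,0,0,0,1],
    [0,0,0,0,0,0,1],
    [0,0,0,0,0,0,1],
  ],
)

```text
t: 2.7
position: [0.3499, 0.2675, 0.0311]
orientation: [3.132, 0.0, 2.58]
ft_force: [0.4, -0.1, 0.0]
gripper_width: 0.0921
```

```bash
python3 - <<'E'
from h import *
go(.3472,.2653,.029,147.6)
E
```

```text
t 2.70 pos [0.3499 0.2675 0.0311] rpy [179.48   0.01 147.81] w 0.0921 F [ 0.4 -0.1  0. ]
shift mm [ 1.1 -3.3  2.1] turn [0.52 0.01 0.21]
```

>>> play_rows(
  increments=[
    [0.001,-0.0033,0.001,0.5,0,0.2,1],
    [0,0,0,0,0,0,0.3],
    [0,0,0,0,0,0,0.3],
    [0,0,0,0,0,0,0.3],
    [0,0,0,0,0,0,0.3],
    [0,0,0,0,0,0,0.3],
    [0,0,0,0,0,0,0.3],
    [0,0,0,0,0,0,0.3],
  ],
  force=25,
)

```text
t: 3.37
position: [0.3471, 0.2652, 0.0306]
orientation: [3.141, 0.0, 2.576]
ft_force: [0.1, 0.2, -2.7]
gripper_width: 0.0614
```

```bash
python3 - <<'E'
from h import *
go(.3472,.2653,.2,147.6)
E
```

```text
t 3.37 pos [0.3471 0.2652 0.0306] rpy [179.99   0.02 147.6 ] w 0.0614 F [ 0.1  0.2 -2.7]
shift mm [  -0.1    0.2 -169.4] turn [ 0.01  0.02 -0.  ]
```

>>> play_rows(
  increments=[
    [0,0,-0.015,0,0,0,0.3],
    [0,0,-0.025,0,0,0,0.3],
    [0,0,-0.03,0,0,0,0.3],
    [0,0,-0.03,0,0,0,0.3],
    [0,0,-0.03,0,0,0,0.3],
    [0,0,-0.025,0,0,0,0.3],
    [0,0,-0.015,0,0,0,0.3],
    [0,0,0,0,0,0,0.3],
  ],
)

```text
t: 4.03
position: [0.3447, 0.263, 0.2059]
orientation: [-3.134, -0.002, 2.576]
ft_force: [0.6, 0.5, -1.4]
gripper_width: 0.0619
```

```bash
python3 - <<'E'
from h import *
go(.503,.367,.2,187.1)
E
```

```text
t 4.03 pos [0.3447 0.263  0.2059] rpy [-179.55   -0.09  147.58] w 0.0619 F [ 0.6  0.5 -1.4]
shift mm [-77.9 172.7   4.4] turn [ -0.4   -0.25 -39.52]
```

>>> play_rows(
  increments=[
    [-0.006,0.014,0,0,0,0,0.3],
    [-0.011,0.025,0.001,0,0,0,0.3],
    [-0.014,0.03,0.001,0,0,0,0.3],
    [-0.014,0.03,0.001,0,0,0,0.3],
    [-0.014,0.03,0.001,0,0,0,0.3],
    [-0.011,0.025,0,0,0,0,0.3],
    [-0.007,0.015,0,0,0,0,0.3],
    [0,0,0,0,0,0,0.3],
  ],
)

```text
t: 4.7
position: [0.5017, 0.365, 0.1887]
orientation: [-3.123, -0.005, 2.577]
ft_force: [-0.1, -0.6, -1.5]
gripper_width: 0.0617
```

>>> play_rows(
  increments=[
    [0,0,0,0,0,-4,0.3],
    [0,0,0,0,0,-6.5,0.3],
    [0,0,0,0,0,-7,0.3],
    [0,0,0,0,0,-7,0.3],
    [0,0,0,0,0,-7,0.3],
    [0,0,0,0,0,-5,0.3],
    [0,0,0,0,0,-3,0.3],
    [0,0,0,0,0,0,0.3],
  ],
)

```text
t: 5.37
position: [0.4911, 0.3576, 0.1729]
orientation: [-3.118, -0.039, -2.989]
ft_force: [-0.1, -0.2, -1.7]
gripper_width: 0.0617
```

```bash
python3 - <<'E'
from h import *
go(.503,.367,.2,187.1)
im,d,rays,o=cloud('wrist'); P=o+rays*d[...,None]; Z=plane(rays,o,.006)
cv2.imwrite('pics/w2.png',im)
hsv=cv2.cvtColor(im,cv2.COLOR_BGR2HSV);H,S,V=cv2.split(hsv)
m=(S>150)&(V>90)&((H<10)|(H>170))&(P[...,2]<.03)
b=blob(m);print('sil',rect(Z[b]),b.sum())
m=(im.max(2)<60)&(P[...,2]<.03)&(P[...,2]>-.02);b=blob(m);print('pad',rect(Z[b]),b.sum())
E
```

```text
t 5.37 pos [0.4911 0.3576 0.1729] rpy [-178.64   -2.21 -171.28] w 0.0617 F [-0.1 -0.2 -1.7]
shift mm [-12.1   6.9 -27.7] turn [-1.39 -2.2   1.65]
sil [486.7 366.4  87.6  25.6 -80.9] 982
pad [595.4 190.9 116.8  35.2  78.2] 1706
```

View pics/w2.png

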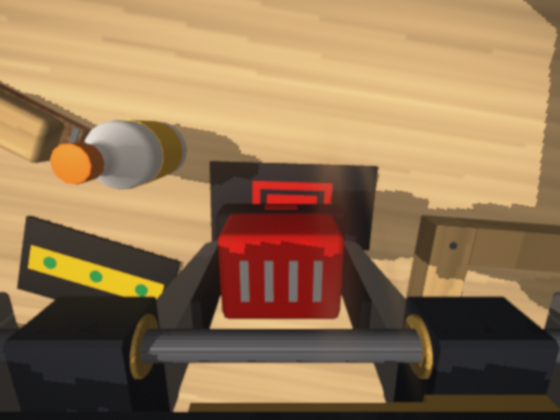

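>>> play_rows(
  increments=[
    [-0.004,0.0023,0.01,-0.45,-0.7,0.5,0.3],
    [-0.004,0.0023,0.015,-0.45,-0.7,0.5,0.3],
    [-0.004,0.0023,0.015,-0.45,-0.7,0.5,0.3],
    [0,0,0.015,0,0,0,0.3],
    [0,0,0.015,0,0,0,0.3],
    [0,0,0,0,0,0,0.3],
    [0,0,0,0,0,0,0.3],
  ],
)

```text
t: 6.0
position: [0.4973, 0.3625, 0.0966]
orientation: [-3.138, -0.005, -3.031]
ft_force: [-0.6, 0.6, -1.8]
gripper_width: 0.0617
```

```bash
python3 - <<'E'
from h import *
go(.5027,.3673,.037,187.3)
E
```

```text
t 6.00 pos [0.4973 0.3625 0.0966] rpy [-179.81   -0.27 -173.69] w 0.0617 F [-0.6  0.6 -1.8]
shift mm [-6.2  4.4 59.6] turn [-0.19 -0.27 -0.99]
```

>>> play_rows(
  increments=[
    [-0.003,0.002,0.01,-0.2,-0.2,-0.5,0.3],
    [-0.003,0.002,0.015,0,0,-0.5,0.3],
    [0,0,0.015,0,0,0,0.3],
    [0,0,0.006,0,0,0,0.3],
    [0,0,0,0,0,0,0.3],
    [0,0,0,0,0,0,0.3],
  ],
)

```text
t: 6.5
position: [0.5045, 0.3688, 0.0484]
orientation: [3.139, 0.002, -3.013]
ft_force: [0.6, 0.7, -2.3]
gripper_width: 0.0619
```

```bash
python3 - <<'E'
from h import *
go(.5027,.3673,.037,187.3)
E
```

```text
t 6.50 pos [0.5045 0.3688 0.0484] rpy [ 179.86    0.14 -172.65] w 0.0619 F [ 0.6  0.7 -2.3]
shift mm [ 2.  -1.3 11.4] turn [0.14 0.14 0.05]
```

>>> play_rows(
  increments=[
    [0.002,-0.001,0.004,0.1,0.1,0,0.3],
    [0,0,0.004,0,0,0,0.3],
    [0,0,0.001,0,0,0,0.3],
    [0,0,0,0,0,0,0.3],
    [0,0,0,0,0,0,0.3],
  ],
)

```text
t: 6.92
position: [0.5037, 0.3684, 0.0403]
orientation: [3.139, 0.003, -3.013]
ft_force: [-1.2, -0.7, -2.0]
gripper_width: 0.0619
```

```bash
python3 - <<'E'
from h import *
go(.5027,.3673,.037,187.3)
E
```

```text
t 6.92 pos [0.5037 0.3684 0.0403] rpy [ 179.87    0.19 -172.65] w 0.0619 F [-1.2 -0.7 -2. ]
shift mm [ 1.1 -1.   3.3] turn [0.13 0.19 0.05]
```

>>> play_rows(
  increments=[
    [0.001,-0.001,0.0015,0.1,0.2,0,0.3],
    [0,0,0.0015,0,0,0,0.3],
    [0,0,0.001,0,0,0,0.3],
    [0,0,0,0,0,0,0.3],
    [0,0,0,0,0,0,0.3],
  ],
)

```text
t: 7.33
position: [0.5033, 0.3676, 0.037]
orientation: [3.14, 0.001, -3.013]
ft_force: [-0.5, -0.3, -3.0]
gripper_width: 0.0618
```

```bash
python3 - <<'E'
from h import *
go(.5027,.3673,.037,187.3)
E
```

```text
t 7.33 pos [0.5033 0.3676 0.037 ] rpy [ 179.93    0.06 -172.65] w 0.0618 F [-0.5 -0.3 -3. ]
shift mm [ 0.6 -0.2 -0. ] turn [0.07 0.06 0.05]
```

>>> play_rows(
  increments=[
    [0,0,0.0005,0,0,0,0.3],
    [0,0,0,0,0,0,0.75],
    [0,0,0,0,0,0,0.85],
    [0,0,0,0,0,0,1],
    [0,0,0,0,0,0,1],
    [0,0,0,0,0,0,1],
    [0,0,0,0,0,0,1],
  ],
)

```text
t: 7.92
position: [0.5046, 0.3686, 0.0381]
orientation: [3.138, 0.004, -3.013]
ft_force: [-0.8, 0.1, -0.4]
gripper_width: 0.0919
```

>>> play_rows(
  increments=[
    [0,0,-0.01,0,0,0,1],
    [0,0,-0.02,0,0,0,1],
    [0,0,-0.03,0,0,0,1],
    [0,0,-0.03,0,0,0,1],
    [0,0,-0.03,0,0,0,1],
    [0,0,-0.03,0,0,0,1],
    [0,0,-0.02,0,0,0,1],
    [0,0,0,0,0,0,1],
  ],
)

```text
t: 8.58
position: [0.503, 0.3672, 0.2187]
orientation: [3.14, 0.002, -3.013]
ft_force: [0.3, 0.8, -0.2]
gripper_width: 0.092
```

```bash
python3 - <<'E'
from h import *
go(.457,.0843,.21,71.3)
im,d,rays,o=cloud('wrist'); P=o+rays*d[...,None]; Z=plane(rays,o,.006)
cv2.imwrite('pics/w3.png',im)
m=(abs(P[...,2]-.066)<.006)&(abs(P[...,0]-.5)<.09)&(abs(P[...,1]-.367)<.09)
b=blob(m);print('bat top',rect(P[b]),b.sum())
E
```

```text
t 8.58 pos [0.503  0.3672 0.2187] rpy [ 179.9     0.09 -172.65] w 0.0920 F [ 0.3  0.8 -0.2]
shift mm [  81.8 -274.7    8.1] turn [  0.15  -0.04 116.05]
bat top [503.5 368.6  62.2  47.1 -83. ] 2592
```

>>> play_rows(
  increments=[
    [0.006,-0.02,0,0,0,0,1],
    [0.012,-0.04,0.001,0,0,0,1],
    [0.012,-0.04,0.001,0,0,0,1],
    [0.012,-0.04,0.001,0,0,0,1],
    [0.012,-0.04,0.001,0,0,0,1],
    [0.012,-0.04,0.001,0,0,0,1],
    [0.009,-0.03,0,0,0,0,1],
    [0.006,-0.02,0,0,0,0,1],
  ],
)

```text
t: 9.3
position: [0.4488, 0.087, 0.202]
orientation: [3.14, -0.013, -3.001]
ft_force: [0.2, 0.1, 0.4]
gripper_width: 0.0917
```

>>> play_rows(
  increments=[
    [0,0,0,0,0,4,1],
    [0,0,0,0,0,7,1],
    [0,0,0,0,0,7,1],
    [0,0,0,0,0,7,1],
    [0,0,0,0,0,7,1],
    [0,0,0,0,0,7,1],
    [0,0,0,0,0,7,1],
    [0,0,0,0,0,7,1],
  ],
)

```text
t: 9.97
position: [0.4389, 0.0757, 0.1922]
orientation: [-3.113, -0.017, 2.331]
ft_force: [0.8, -0.6, -0.7]
gripper_width: 0.092
```

>>> play_rows(
  increments=[
    [0,0,0,0,0,7,1],
    [0,0,0,0,0,7,1],
    [0,0,0,0,0,7,1],
    [0,0,0,0,0,7,1],
    [0,0,0,0,0,7,1],
    [0,0,0,0,0,7,1],
    [0,0,0,0,0,4,1],
    [0,0,0,0,0,0,1],
  ],
)

```text
t: 10.63
position: [0.43, 0.0732, 0.1823]
orientation: [-3.092, 0.019, 1.504]
ft_force: [-0.2, 0.1, -0.2]
gripper_width: 0.0923
```

```bash
python3 - <<'E'
from h import *
go(.457,.0843,.21,71.3)
E
```

```text
t 10.63 pos [0.43   0.0732 0.1823] rpy [-177.13    1.07   86.19] w 0.0923 F [-0.2  0.1 -0.2]
shift mm [ 12.3  24.8 -29.2] turn [-2.71  1.43 14.86]
```

>>> play_rows(
  increments=[
    [0.004,0.008,-0.008,-0.9,0.5,5,1],
    [0.004,0.008,-0.008,-0.9,0.5,5,1],
    [0.004,0.008,-0.008,-0.9,0.4,5,1],
    [0,0,0,0,0,0,1],
    [0,0,0,0,0,0,1],
  ],
)

```text
t: 11.05
position: [0.4526, 0.0808, 0.201]
orientation: [-3.134, 0.007, 1.243]
ft_force: [-1.0, -0.0, -0.8]
gripper_width: 0.0918
```

```bash
python3 - <<'E'
from h import *
go(.457,.0843,.21,71.3)
im,d,rays,o=cloud('wrist'); P=o+rays*d[...,None]
cv2.imwrite('pics/w4.png',im)
w=(abs(P[...,0]-.457)<.09)&(abs(P[...,1]-.084)<.09)
for h in(.046,.016):
    b=blob(w&(abs(P[...,2]-h)<.006));print('sander',h,rect(P[b]),b.sum())
b=blob(w&(P[...,2]>.01)&(P[...,2]<.06));print(rect(P[b]))
w=(abs(P[...,0]-.446)<.09)&(abs(P[...,1]+.097)<.09)
b=blob(w&(abs(P[...,2]-.042)<.006));print('level',rect(P[b]),b.sum())
E
```

```text
t 11.05 pos [0.4526 0.0808 0.201 ] rpy [-179.59    0.38   71.25] w 0.0918 F [-1.  -0.  -0.8]
shift mm [ 4.7  3.  -9. ] turn [-0.41  0.38 -0.06]
sander 0.046 [458.1  84.9  78.9  46.   71.3] 3146
sander 0.016 [472.6 127.6  45.4  19.6 -18.8] 652
[458.   84.6 110.3  46.   71.3]
level [454.3 -62.5  81.8  22.6  79. ] 1123
```

View pics/w4.png

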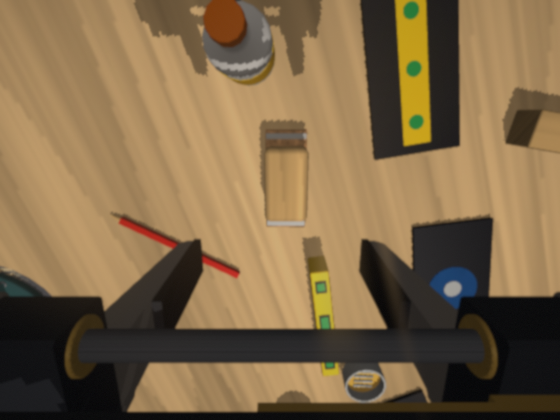

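>>> play_rows(
  increments=[
    [0.0028,0.002,0.01,-0.2,0.2,0,1],
    [0.0027,0.002,0.02,-0.2,0.2,0,1],
    [0,0,0.025,0,0,0,1],
    [0,0,0.025,0,0,0,1],
    [0,0,0.025,0,0,0,1],
    [0,0,0.02,0,0,0,1],
    [0,0,0.01,0,0,0,1],
    [0,0,0,0,0,0,1],
  ],
)

```text
t: 11.77
position: [0.453, 0.0837, 0.057]
orientation: [-3.135, 0.002, 1.267]
ft_force: [0.1, -0.4, 0.0]
gripper_width: 0.0919
```

```bash
python3 - <<'E'
from h import *
go(.458,.0848,.010,71.3)
E
```

```text
t 11.77 pos [0.453  0.0837 0.057 ] rpy [-179.63    0.13   72.58] w 0.0919 F [ 0.1 -0.4  0. ]
shift mm [ 2.7  4.8 47. ] turn [-0.37  0.14  1.28]
```

>>> play_rows(
  increments=[
    [0.0013,0.0024,0.005,-0.2,0,0.6,1],
    [0.0013,0.0024,0.012,-0.2,0,0.6,1],
    [0,0,0.012,0,0,0,1],
    [0,0,0.01,0,0,0,1],
    [0,0,0.005,0,0,0,1],
    [0,0,0,0,0,0,1],
    [0,0,0,0,0,0,1],
  ],
)

```text
t: 12.35
position: [0.4591, 0.0846, 0.0117]
orientation: [3.14, 0.001, 1.25]
ft_force: [1.3, 0.7, 0.2]
gripper_width: 0.0918
```

```bash
python3 - <<'E'
from h import *
go(.458,.0848,.010,71.3)
E
```

```text
t 12.35 pos [0.4591 0.0846 0.0117] rpy [179.9    0.08  71.6 ] w 0.0918 F [1.3 0.7 0.2]
shift mm [-0.2 -1.2  1.7] turn [0.11 0.08 0.3 ]
```

>>> play_rows(
  increments=[
    [0,-0.001,0.001,0.1,0,0.3,1],
    [0,0,0,0,0,0,0.2],
    [0,0,0,0,0,0,0.2],
    [0,0,0,0,0,0,0.2],
    [0,0,0,0,0,0,0.2],
    [0,0,0,0,0,0,0.2],
    [0,0,0,0,0,0,0.2],
    [0,0,0,0,0,0,0.2],
  ],
  force=20,
)

```text
t: 13.02
position: [0.4599, 0.0856, 0.0132]
orientation: [3.138, -0.002, 1.244]
ft_force: [-0.6, 0.1, -0.2]
gripper_width: 0.0472
```

```bash
python3 - <<'E'
from h import *
go(.458,.0848,.2,71.3)
E
```

```text
t 13.02 pos [0.4599 0.0856 0.0132] rpy [179.79  -0.1   71.3 ] w 0.0472 F [-0.6  0.1 -0.2]
shift mm [  -1.    -0.9 -186.8] turn [ 0.21 -0.1  -0.  ]
```

>>> play_rows(
  increments=[
    [0,0,0,0,0,0,0.2],
    [0,0,0,0,0,0,0.2],
  ],
)

```text
t: 13.18
position: [0.4598, 0.0856, 0.0132]
orientation: [3.138, -0.002, 1.244]
ft_force: [-0.1, 0.3, -1.2]
gripper_width: 0.0459
```

>>> play_rows(
  increments=[
    [0,0,-0.015,0,0,0,0.2],
    [0,0,-0.025,0,0,0,0.2],
    [0,0,-0.03,0,0,0,0.2],
    [0,0,-0.03,0,0,0,0.2],
    [0,0,-0.03,0,0,0,0.2],
    [0,0,-0.03,0,0,0,0.2],
    [0,0,-0.015,0,0,0,0.2],
    [0,0,0,0,0,0,0.2],
  ],
)

```text
t: 13.85
position: [0.4562, 0.0842, 0.193]
orientation: [-3.138, 0.004, 1.243]
ft_force: [0.3, 0.8, -2.4]
gripper_width: 0.0454
```

```bash
python3 - <<'E'
from h import *
go(.510,-.370,.17,97.6)
E
```

```text
t 13.85 pos [0.4562 0.0842 0.193 ] rpy [-179.78    0.26   71.24] w 0.0454 F [ 0.3  0.8 -2.4]
shift mm [-412.7  197.2   24.1] turn [ -0.28   0.2  -26.36]
```

>>> play_rows(
  increments=[
    [-0.015,0.007,0,0,0,0,0.2],
    [-0.031,0.015,0,0,0,0,0.2],
    [-0.031,0.015,0,0,0,0,0.2],
    [-0.031,0.015,0,0,0,0,0.2],
    [-0.031,0.015,0,0,0,0,0.2],
    [-0.031,0.015,0,0,0,0,0.2],
    [-0.031,0.015,0,0,0,0,0.2],
    [-0.031,0.015,0,0,0,0,0.2],
  ],
)

```text
t: 14.52
position: [0.4864, -0.1711, 0.1849]
orientation: [-3.129, 0.002, 1.264]
ft_force: [0.6, 0.1, -0.8]
gripper_width: 0.0459
```

>>> play_rows(
  increments=[
    [-0.031,0.015,0,0,0,0,0.2],
    [-0.031,0.015,0,0,0,0,0.2],
    [-0.031,0.015,0,0,0,0,0.2],
    [-0.031,0.015,0,0,0,0,0.2],
    [-0.025,0.01,0,0,0,0,0.2],
    [-0.012,0.005,0,0,0,0,0.2],
    [0,0,0,0,0,0,0.2],
  ],
)

```text
t: 15.1
position: [0.5016, -0.3629, 0.1708]
orientation: [-3.113, 0.008, 1.254]
ft_force: [-1.4, 0.1, -0.8]
gripper_width: 0.0459
```

```bash
python3 - <<'E'
from h import *
go(.510,-.370,.17,97.6)
E
```

```text
t 15.10 pos [ 0.5016 -0.3629  0.1708] rpy [-178.38    0.47   71.88] w 0.0459 F [-1.4  0.1 -0.8]
shift mm [-4.1 10.3  0.5] turn [ -1.7    0.1  -25.73]
```

>>> play_rows(
  increments=[
    [-0.001,0.002,-0.002,-0.4,0,-4,0.2],
    [-0.001,0.002,-0.002,-0.4,0,-6,0.2],
    [-0.001,0.002,-0.002,-0.4,0,-6,0.2],
    [-0.001,0.002,-0.002,-0.4,0,-6,0.2],
    [0,0.002,0,0,0,-4,0.2],
    [0,0,0,0,0,0,0.2],
    [0,0,0,0,0,0,0.2],
  ],
)

```text
t: 15.68
position: [0.5063, -0.3595, 0.1668]
orientation: [-3.126, -0.011, 1.729]
ft_force: [0.3, 0.4, -0.1]
gripper_width: 0.0453
```

```bash
python3 - <<'E'
from h import *
go(.510,-.370,.17,97.6)
im,d,rays,o=cloud('wrist'); P=o+rays*d[...,None]; Z=plane(rays,o,.006)
cv2.imwrite('pics/w5.png',im)
m=(im.max(2)<60)&(P[...,2]<.02)&(P[...,2]>-.01)&(abs(P[...,0]-.51)<.13)&(abs(P[...,1]+.37)<.13)
b=blob(m);print('pad',rect(Z[b]),b.sum())
E
```

```text
t 15.68 pos [ 0.5063 -0.3595  0.1668] rpy [-179.13   -0.61   99.09] w 0.0453 F [ 0.3  0.4 -0.1]
shift mm [-10.9   1.9  -3.3] turn [-0.88 -0.6   1.5 ]
pad [ 499.4 -301.6   85.8   41.3    8.3] 2502
```

View pics/w5.png

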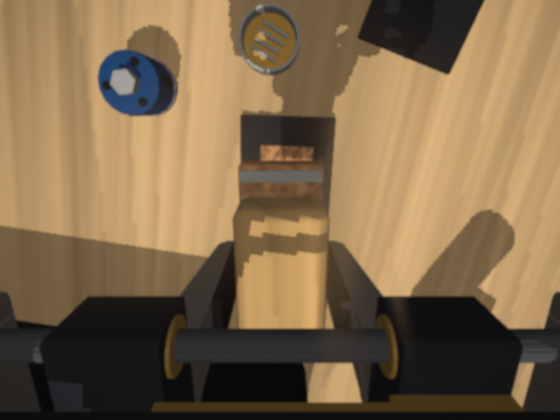

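```bash
python3 - <<'E'
from h import *
im=cv2.imread('pics/w5.png');_,d,rays,o=cloud('wrist',im,np.zeros(im.shape[:2])); Z=plane(rays,o,.006)
hsv=cv2.cvtColor(im,cv2.COLOR_BGR2HSV)
print(im[110:122,290].tolist()); print(im[142:156,290].tolist()); print(im[135,[236,238,240,242,244,330,332,334,336,338]].tolist());print(im[152,[256,258,260,262,264,310,312,314,316,318]].tolist())
for p in [(115,242),(117,334),(146,261),(146,314)]: print(p,(Z[p]*1000).round(1))
E
```

```text
[[64, 92, 113], [65, 93, 114], [65, 93, 114], [65, 92, 113], [62, 87, 108], [53, 75, 92], [41, 56, 68], [31, 39, 47], [27, 33, 39], [28, 33, 38], [27, 32, 38], [26, 32, 37]]
[[26, 30, 36], [26, 31, 36], [27, 32, 39], [32, 42, 55], [41, 58, 80], [47, 71, 98], [49, 75, 104], [49, 75, 104], [49, 75, 104], [49, 75, 104], [50, 76, 105], [51, 77, 107], [52, 79, 109], [54, 83, 114]]
[[105, 152, 186], [107, 153, 187], [80, 112, 137], [49, 55, 65], [47, 52, 59], [49, 61, 73], [52, 65, 77], [75, 105, 129], [104, 149, 183], [106, 153, 187]]
[[47, 52, 58], [48, 53, 60], [62, 83, 110], [73, 110, 153], [75, 115, 159], [58, 89, 124], [52, 78, 108], [34, 45, 58], [33, 42, 50], [33, 43, 53]]
(115, 242) [ 453.2 -286.6    6. ]
(117, 334) [ 544.6 -273.8    6. ]
(146, 261) [ 476.4 -313.9    6. ]
(146, 314) [ 530.2 -305.1    6. ]
```

>>> play_rows(
  increments=[
    [-0.003,0.0005,0.01,-0.3,-0.2,0.5,0.2],
    [-0.003,0.0005,0.015,-0.3,-0.2,0.5,0.2],
    [-0.003,0.0005,0.02,-0.3,-0.2,0.5,0.2],
    [0,0,0.02,0,0,0,0.2],
    [0,0,0.02,0,0,0,0.2],
    [0,0,0.01,0,0,0,0.2],
    [0,0,0,0,0,0,0.2],
    [0,0,0,0,0,0,0.2],
  ],
)

```text
t: 16.4
position: [0.5082, -0.3659, 0.0629]
orientation: [-3.141, 0.001, 1.692]
ft_force: [-0.2, 0.5, -1.3]
gripper_width: 0.0459
```

```bash
python3 - <<'E'
from h import *
go(.5101,-.3684,.0195,97.5)
E
```

```text
t 16.40 pos [ 0.5082 -0.3659  0.0629] rpy [-179.96    0.04   96.96] w 0.0459 F [-0.2  0.5 -1.3]
shift mm [-2.7  1.6 43.4] turn [-0.04  0.04 -0.54]
```

>>> play_rows(
  increments=[
    [-0.0013,0.0008,0.008,0,0,-0.3,0.2],
    [-0.0013,0.0008,0.01,0,0,-0.3,0.2],
    [0,0,0.01,0,0,0,0.2],
    [0,0,0.006,0,0,0,0.2],
    [0,0,0.003,0,0,0,0.2],
    [0,0,0,0,0,0,0.2],
    [0,0,0,0,0,0,0.2],
  ],
)

```text
t: 16.98
position: [0.5124, -0.3698, 0.0249]
orientation: [3.138, 0.004, 1.703]
ft_force: [-0.8, -0.6, -0.5]
gripper_width: 0.0459
```

```bash
python3 - <<'E'
from h import *
go(.5101,-.3684,.0195,97.5)
E
```

```text
t 16.98 pos [ 0.5124 -0.3698  0.0249] rpy [179.8    0.23  97.58] w 0.0459 F [-0.8 -0.6 -0.5]
shift mm [ 1.8 -2.1  5.4] turn [0.2  0.23 0.08]
```

>>> play_rows(
  increments=[
    [0.0018,-0.002,0.0015,0.2,0.2,0,0.2],
    [0,0,0.0015,0,0,0,0.2],
    [0,0,0.0015,0,0,0,0.2],
    [0,0,0.001,0,0,0,0.2],
    [0,0,0,0,0,0,0.2],
  ],
)

```text
t: 17.4
position: [0.5106, -0.3687, 0.0202]
orientation: [3.14, 0.001, 1.703]
ft_force: [0.2, -0.6, -0.4]
gripper_width: 0.0461
```

```bash
python3 - <<'E'
from h import *
go(.5101,-.3684,.0195,97.5)
E
```

```text
t 17.40 pos [ 0.5106 -0.3687  0.0202] rpy [179.92   0.09  97.57] w 0.0461 F [ 0.2 -0.6 -0.4]
shift mm [ 0.3 -0.5  0.7] turn [0.08 0.09 0.07]
```

Release, rise, and look.

>>> play_rows(
  increments=[
    [0,-0.0005,0.001,0,0,0,0.2],
    [0,0,0,0,0,0,0.55],
    [0,0,0,0,0,0,0.7],
    [0,0,0,0,0,0,1],
    [0,0,0,0,0,0,1],
    [0,0,0,0,0,0,1],
    [0,0,0,0,0,0,1],
  ],
)

```text
t: 17.98
position: [0.5111, -0.3694, 0.0203]
orientation: [3.138, 0.003, 1.703]
ft_force: [0.5, 0.1, 0.1]
gripper_width: 0.0819
```

>>> play_rows(
  increments=[
    [0,0,-0.01,0,0,0,1],
    [0,0,-0.02,0,0,0,1],
    [0,0,-0.03,0,0,0,1],
    [0,0,-0.03,0,0,0,1],
    [0,0,-0.03,0,0,0,1],
    [0,0,-0.03,0,0,0,1],
    [0,0,-0.02,0,0,0,1],
    [0,0,0,0,0,0,1],
  ],
)

```text
t: 18.65
position: [0.5089, -0.3689, 0.2009]
orientation: [3.141, 0.001, 1.701]
ft_force: [0.3, -0.2, 1.5]
gripper_width: 0.0918
```

```bash
python3 - <<'E'
from h import *
go(.447,-.097,.2,78.9)
im,d,rays,o=cloud('wrist'); P=o+rays*d[...,None]; Z=plane(rays,o,.006)
cv2.imwrite('pics/w6.png',im)
w=(abs(P[...,0]-.51)<.1)&(abs(P[...,1]+.37)<.1)
b=blob(w&(abs(P[...,2]-.052)<.006));print('sander top',rect(P[b]),b.sum())
b=blob(w&(P[...,2]>.014));print('sander all',rect(P[b]),b.sum())
m=(im.max(2)<60)&w; b=blob(m|(w&(P[...,2]>.002))); print('pad',rect(Z[b&(P[...,2]<.012)]))
w=(abs(P[...,0]-.356)<.06)&(abs(P[...,1]+.275)<.06)
b=blob(w&(abs(P[...,2]-.046)<.006));print('saw',rect(P[b]),b.sum())
E
```

```text
t 18.65 pos [ 0.5089 -0.3689  0.2009] rpy [179.95   0.08  97.48] w 0.0918 F [ 0.3 -0.2  1.5]
shift mm [277.6 -26.    0.5] turn [ 0.06  0.07 18.58]
sander top [ 510.8 -370.5   80.3   45.9  -82.4] 3196
sander all [ 511.8 -346.   136.9  105.7   39.1] 55459
pad [0. 0. 0. 0. 0.]
saw [ 357.9 -275.7   53.1   53.    89.5] 2302
```

>>> play_rows(
  increments=[
    [0.01,-0.012,0,0,0,0,1],
    [0.02,-0.024,0,0,0,0,1],
    [0.02,-0.025,0,0,0,0,1],
    [0.02,-0.025,0,0,0,0,1],
    [0.02,-0.025,0,0,0,0,1],
    [0.014,-0.017,0,0,0,0,1],
    [0.008,-0.01,0,0,0,0,1],
    [0,0,0,0,0,0,1],
  ],
)

```text
t: 19.37
position: [0.3451, -0.2672, 0.1909]
orientation: [-3.13, -0.008, 1.703]
ft_force: [1.0, 1.1, 0.1]
gripper_width: 0.0919
```

```bash
python3 - <<'E'
from h import *
go(.3579,-.2757,.2,97.5)
im,d,rays,o=cloud('wrist'); P=o+rays*d[...,None]; Z=plane(rays,o,.006)
cv2.imwrite('pics/w7.png',im)
w=(abs(P[...,0]-.356)<.06)&(abs(P[...,1]+.275)<.06)
b=blob(w&(abs(P[...,2]-.046)<.005));print('saw',rect(P[b]),b.sum())
b=blob(w&(abs(P[...,2]-.056)<.004));print('nut',rect(P[b]),b.sum())
E
```

```text
t 19.37 pos [ 0.3451 -0.2672  0.1909] rpy [-179.34   -0.44   97.6 ] w 0.0919 F [1.  1.1 0.1]
shift mm [-10.1  11.4  -9.3] turn [-0.66 -0.44  0.1 ]
saw [ 357.3 -275.    52.9   52.8    8.2] 1722
nut [ 357.5 -275.4   20.7   19.3   16.9] 325
```

>>> play_rows(
  increments=[
    [-0.005,0.0055,0.005,-0.3,-0.2,0,1],
    [-0.005,0.0055,0.015,-0.3,-0.2,0,1],
    [0,0,0.025,0,0,0,1],
    [0,0,0.025,0,0,0,1],
    [0,0,0.025,0,0,0,1],
    [0,0,0.02,0,0,0,1],
    [0,0,0.01,0,0,0,1],
    [0,0,0,0,0,0,1],
  ],
)

```text
t: 20.08
position: [0.3711, -0.2854, 0.0564]
orientation: [3.137, 0.011, 1.706]
ft_force: [-0.3, -0.5, 0.0]
gripper_width: 0.092
```

```bash
python3 - <<'E'
from h import *
go(.3574,-.2753,.010,97.5)
E
```

```text
t 20.08 pos [ 0.3711 -0.2854  0.0564] rpy [179.71   0.65  97.77] w 0.0920 F [-0.3 -0.5  0. ]
shift mm [ 12.4 -12.4  46.2] turn [0.29 0.65 0.28]
```

>>> play_rows(
  increments=[
    [0.006,-0.006,0,0.1,0.3,0.1,1],
    [0.006,-0.006,0,0.1,0.3,0.1,1],
    [0,0,0.003,0,0,0,1],
    [0,0,0,0,0,0,1],
  ],
)

```text
t: 20.42
position: [0.358, -0.2762, 0.0519]
orientation: [-3.141, 0.001, 1.703]
ft_force: [0.7, 0.2, 0.8]
gripper_width: 0.0916
```

```bash
python3 - <<'E'
from h import *
go(.3574,-.2753,.010,97.5)
E
```

```text
t 20.42 pos [ 0.358  -0.2762  0.0519] rpy [-179.98    0.06   97.55] w 0.0916 F [0.7 0.2 0.8]
shift mm [ 1.  -0.4 41.9] turn [-0.02  0.06  0.05]
```

>>> play_rows(
  increments=[
    [0.0005,0,0.008,0,0,0,1],
    [0.0007,-0.0008,0.01,0,0,0,1],
    [0.0007,-0.0008,0.01,0,0,0,1],
    [0.0007,-0.0008,0.008,0,0,0,1],
    [0,0,0.004,0,0,0,1],
    [0,0,0,0,0,0,1],
    [0,0,0,0,0,0,1],
  ],
)

```text
t: 21.0
position: [0.3575, -0.2746, 0.01]
orientation: [3.136, 0.004, 1.703]
ft_force: [0.7, 0.3, -0.7]
gripper_width: 0.0923
```

```bash
python3 - <<'E'
from h import *
go(.3574,-.2753,.010,97.5)
E
```

```text
t 21.00 pos [ 0.3575 -0.2746  0.01  ] rpy [179.7    0.25  97.59] w 0.0923 F [ 0.7  0.3 -0.7]
shift mm [-0.7 -0.2 -0. ] turn [0.3  0.25 0.09]
```

>>> play_rows(
  increments=[
    [-0.0007,0,0,0.3,0.2,0,0.9],
    [0,0,0,0,0,0,0.3],
    [0,0,0,0,0,0,0.3],
    [0,0,0,0,0,0,0.3],
    [0,0,0,0,0,0,0.3],
    [0,0,0,0,0,0,0.3],
    [0,0,0,0,0,0,0.3],
    [0,0,0,0,0,0,0.3],
  ],
  force=20,
)

```text
t: 21.67
position: [0.3585, -0.276, 0.0111]
orientation: [3.14, 0.002, 1.703]
ft_force: [0.2, -0.6, -1.2]
gripper_width: 0.0536
```

>>> play_rows(
  increments=[
    [0,0,0,0,0,0,0.3],
    [0,0,0,0,0,0,0.3],
  ],
)

```text
t: 21.83
position: [0.3584, -0.2759, 0.0111]
orientation: [3.14, 0.002, 1.703]
ft_force: [-0.4, -0.1, -0.5]
gripper_width: 0.054
```

```bash
python3 - <<'E'
from h import *
go(.3574,-.2753,.17,97.5)
E
```

```text
t 21.83 pos [ 0.3584 -0.2759  0.0111] rpy [179.92   0.12  97.59] w 0.0540 F [-0.4 -0.1 -0.5]
shift mm [   0.4   -0.7 -158.9] turn [0.08 0.12 0.09]
```

>>> play_rows(
  increments=[
    [0,0,-0.012,0,0,0,0.3],
    [0,0,-0.02,0,0,0,0.3],
    [0,0,-0.03,0,0,0,0.3],
    [0,0,-0.03,0,0,0,0.3],
    [0,0,-0.03,0,0,0,0.3],
    [0,0,-0.02,0,0,0,0.3],
    [0,0,-0.01,0,0,0,0.3],
    [0,0,0,0,0,0,0.3],
  ],
)

```text
t: 22.5
position: [0.3556, -0.2745, 0.1678]
orientation: [-3.137, -0.003, 1.702]
ft_force: [0.4, -0.4, -1.9]
gripper_width: 0.0539
```

```bash
python3 - <<'E'
from h import *
go(.615,-.1212,.17,97.5)
E
```

```text
t 22.50 pos [ 0.3556 -0.2745  0.1678] rpy [-179.72   -0.15   97.52] w 0.0539 F [ 0.4 -0.4 -1.9]
shift mm [118.  277.2  -3.3] turn [-0.28 -0.15  0.02]
```

>>> play_rows(
  increments=[
    [0.006,0.014,-0.001,0,0,0,0.3],
    [0.013,0.03,-0.002,0,0,0,0.3],
    [0.013,0.03,-0.002,0,0,0,0.3],
    [0.013,0.03,-0.002,0,0,0,0.3],
    [0.013,0.03,-0.002,0,0,0,0.3],
    [0.013,0.03,-0.002,0,0,0,0.3],
    [0.013,0.03,-0.002,0,0,0,0.3],
    [0.013,0.03,-0.002,0,0,0,0.3],
  ],
)

```text
t: 23.17
position: [0.5638, -0.1484, 0.175]
orientation: [-3.127, -0.007, 1.687]
ft_force: [0.5, -0.2, -1.3]
gripper_width: 0.0535
```

>>> play_rows(
  increments=[
    [0.011,0.024,-0.001,0,0,0,0.3],
    [0.007,0.017,0,0,0,0,0.3],
    [0.003,0.008,0,0,0,0,0.3],
    [0,0,0,0,0,0,0.3],
    [0,0,0,0,0,0,0.3],
  ],
)

```text
t: 23.58
position: [0.614, -0.1131, 0.1668]
orientation: [-3.119, -0.011, 1.697]
ft_force: [-0.7, 0.8, -1.4]
gripper_width: 0.0534
```

```bash
python3 - <<'E'
from h import *
go(.615,-.1212,.13,97.5)
im,d,rays,o=cloud('wrist'); P=o+rays*d[...,None]; Z=plane(rays,o,.006)
cv2.imwrite('pics/w8.png',im)
m=(im.max(2)<60)&(P[...,2]<.02)&(P[...,2]>-.01)&(abs(P[...,0]-.615)<.13)&(abs(P[...,1]+.12)<.13)
b=blob(m);print('pad',rect(Z[b]),b.sum())
E
```

```text
t 23.58 pos [ 0.614  -0.1131  0.1668] rpy [-178.71   -0.65   97.21] w 0.0534 F [-0.7  0.8 -1.4]
shift mm [-8.6  0.8 36.7] turn [-1.29 -0.65 -0.28]
pad [614.2 -60.1  69.2  52.4 -89.9] 2572
```

View pics/w8.png

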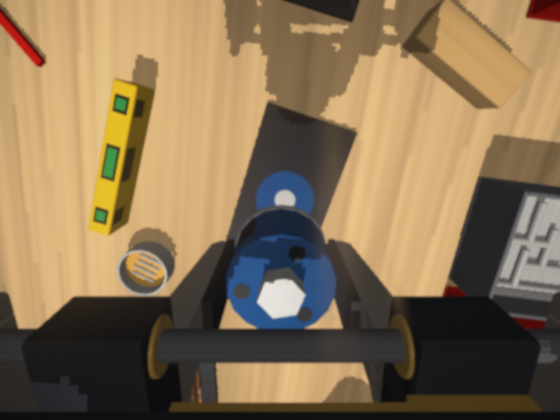

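```bash
python3 - <<'E'
from h import *
im=cv2.imread('pics/w8.png');_,d,rays,o=cloud('wrist',im,np.zeros(im.shape[:2])); Z=plane(rays,o,.006)
H,S,V=cv2.split(cv2.cvtColor(im,cv2.COLOR_BGR2HSV))
r=np.zeros(H.shape,bool); r[170:208,250:320]=1
dot=blob(r&(V>90)&(S<90)&(np.mgrid[:420,:560][0]<212)); dot2=np.zeros_like(r); dot2[180:215,265:305]=1
dot=blob(dot2&(V>90)&(S<90)); p=np.argwhere(dot); print(p.min(0),p.max(0),(Z[dot].mean(0)*1000).round(1),rect(Z[dot]))
bl=blob(r&(H>95)&(H<125)&(S>120)); q=np.argwhere(bl); 
pts=np.array([ [v,c[0]] for v in range(185,205) for c in [q[q[:,0]==v][:,1]] if len(c)]+[[v,c.max()] for v in range(185,205) for c in [q[q[:,0]==v][:,1]] if len(c)]+[[q[q[:,1]==u][:,0].min(),u] for u in range(265,305)])
W=Z[pts[:,0],pts[:,1],:2]*1000
A=np.c_[2*W,np.ones(len(W))]; s=np.linalg.lstsq(A,(W**2).sum(1),rcond=None)[0]; print('circle',s[:2],'r',np.sqrt(s[2]+s[0]**2+s[1]**2))
E
```

```text
[189 274] [207 295] [ 615.3 -119.2    6. ] [ 615.2 -118.6   22.7   19.9    6.9]
circle [ 615.1785 -119.8887] r 30.031462750281314
```

>>> play_rows(
  increments=[
    [-0.004,0,0.01,-0.6,-0.3,-0.1,0.3],
    [-0.004,0,0.02,-0.6,-0.3,-0.1,0.3],
    [0,0,0.02,0,0,0,0.3],
    [0,0,0.025,0,0,0,0.3],
    [0,0,0.02,0,0,0,0.3],
    [0,0,0.01,0,0,0,0.3],
    [0,0,0,0,0,0,0.3],
    [0,0,0,0,0,0,0.3],
  ],
)

```text
t: 24.3
position: [0.6055, -0.1328, 0.0605]
orientation: [-3.14, 0.002, 1.684]
ft_force: [-0.9, -0.5, -0.6]
gripper_width: 0.0537
```

```bash
python3 - <<'E'
from h import *
go(.6151,-.1206,.0172,97.5)
E
```

```text
t 24.30 pos [ 0.6055 -0.1328  0.0605] rpy [-179.88    0.12   96.49] w 0.0537 F [-0.9 -0.5 -0.6]
shift mm [11.1 11.  43.3] turn [-0.12  0.12 -1.01]
```

>>> play_rows(
  increments=[
    [0.005,0.005,0.004,0,0,0,0.3],
    [0.006,0.006,0.01,0,0,0,0.3],
    [0,0,0.01,0,0,0,0.3],
    [0,0,0.008,0,0,0,0.3],
    [0,0,0,0,0,0,0.3],
    [0,0,0,0,0,0,0.3],
  ],
)

```text
t: 24.8
position: [0.6192, -0.1197, 0.0296]
orientation: [3.137, 0.003, 1.684]
ft_force: [0.4, 0.4, -1.2]
gripper_width: 0.0536
```

```bash
python3 - <<'E'
from h import *
go(.6151,-.1206,.0172,97.5)
E
```

```text
t 24.80 pos [ 0.6192 -0.1197  0.0296] rpy [179.71   0.19  96.5 ] w 0.0536 F [ 0.4  0.4 -1.2]
shift mm [-0.4 -4.2 12.4] turn [ 0.29  0.19 -1.  ]
```

>>> play_rows(
  increments=[
    [0,-0.002,0.002,0.2,0.1,0,0.3],
    [0,-0.002,0.003,0.1,0,0,0.3],
    [0,0,0.003,0,0,0,0.3],
    [0,0,0.0025,0,0,0,0.3],
    [0,0,0,0,0,0,0.3],
    [0,0,0,0,0,0,0.3],
  ],
)

```text
t: 25.3
position: [0.6148, -0.1208, 0.0184]
orientation: [-3.141, 0.002, 1.684]
ft_force: [0.8, 0.6, -1.1]
gripper_width: 0.0537
```

```bash
python3 - <<'E'
from h import *
go(.6151,-.1206,.0172,97.5)
E
```

```text
t 25.30 pos [ 0.6148 -0.1208  0.0184] rpy [-179.97    0.1    96.47] w 0.0537 F [ 0.8  0.6 -1.1]
shift mm [0.1 0.3 1.2] turn [-0.03  0.1  -1.03]
```

>>> play_rows(
  increments=[
    [0,0.0003,0.0012,0,0,0,0.3],
    [0,0,0.0006,0,0,0,0.3],
    [0,0,0,0,0,0,0.62],
    [0,0,0,0,0,0,0.75],
    [0,0,0,0,0,0,1],
    [0,0,0,0,0,0,1],
    [0,0,0,0,0,0,1],
  ],
)

```text
t: 25.88
position: [0.6168, -0.1212, 0.0183]
orientation: [3.138, 0.003, 1.684]
ft_force: [0.2, 0.1, -0.1]
gripper_width: 0.0819
```

>>> play_rows(
  increments=[
    [0,0,-0.01,0,0,0,1],
    [0,0,-0.02,0,0,0,1],
    [0,0,-0.03,0,0,0,1],
    [0,0,-0.03,0,0,0,1],
    [0,0,-0.03,0,0,0,1],
    [0,0,-0.03,0,0,0,1],
    [0,0,-0.02,0,0,0,1],
    [0,0,0,0,0,0,1],
  ],
)

```text
t: 26.55
position: [0.615, -0.1212, 0.1988]
orientation: [3.141, 0.002, 1.682]
ft_force: [-0.2, -0.3, 0.1]
gripper_width: 0.0919
```

```bash
python3 - <<'E'
from h import *
go(.447,-.097,.2,78.9)
im,d,rays,o=cloud('wrist'); P=o+rays*d[...,None]
cv2.imwrite('pics/w9.png',im)
w=(abs(P[...,0]-.615)<.06)&(abs(P[...,1]+.12)<.06)
b=blob(w&(abs(P[...,2]-.052)<.005));print('saw',rect(P[b]),b.sum())
b=blob(w&(abs(P[...,2]-.062)<.004));print('nut',rect(P[b]),b.sum())
w=(abs(P[...,0]-.446)<.1)&(abs(P[...,1]+.097)<.1)
b=blob(w&(abs(P[...,2]-.042)<.006));print('level',rect(P[b]),b.sum())
E
```

```text
t 26.55 pos [ 0.615  -0.1212  0.1988] rpy [179.97   0.13  96.39] w 0.0919 F [-0.2 -0.3  0.1]
shift mm [  42.8 -164.3   -1.4] turn [ 0.05  0.13 17.49]
saw [ 615.1 -119.7   52.6   52.5  -82.4] 1755
nut [ 615.4 -119.8   21.1   19.    75.6] 326
level [448.2 -97.  149.7  22.9  79.1] 3477
```

>>> play_rows(
  increments=[
    [0.003,-0.013,0,0,0,0,1],
    [0.008,-0.03,0,0,0,0,1],
    [0.008,-0.032,0,0,0,0,1],
    [0.008,-0.032,0,0,0,0,1],
    [0.007,-0.03,0,0,0,0,1],
    [0.004,-0.015,0,0,0,0,1],
    [0.002,-0.007,0,0,0,0,1],
    [0,0,0,0,0,0,1],
  ],
)

```text
t: 27.27
position: [0.4387, -0.0966, 0.1882]
orientation: [-3.127, -0.0, 1.684]
ft_force: [-0.4, -0.7, -0.0]
gripper_width: 0.0921
```

>>> play_rows(
  increments=[
    [0,0,0,0,0,4,1],
    [0,0,0,0,0,5,1],
    [0,0,0,0,0,5,1],
    [0,0,0,0,0,3,1],
    [0,0,0,0,0,0,1],
  ],
)

```text
t: 27.68
position: [0.4423, -0.097, 0.1865]
orientation: [-3.128, 0.006, 1.374]
ft_force: [0.5, 0.0, 0.6]
gripper_width: 0.0919
```

```bash
python3 - <<'E'
from h import *
go(.448,-.097,.1,79.1)
im,d,rays,o=cloud('wrist'); P=o+rays*d[...,None]
cv2.imwrite('pics/w10.png',im)
w=(abs(P[...,0]-.446)<.1)&(abs(P[...,1]+.097)<.1)
b=blob(w&(abs(P[...,2]-.042)<.006));print('level',rect(P[b]),b.sum())
E
```

```text
t 27.68 pos [ 0.4423 -0.097   0.1865] rpy [-179.21    0.35   78.74] w 0.0919 F [0.5 0.  0.6]
shift mm [ 1.7  6.8 86.4] turn [-0.79  0.35 -0.37]
level [447.7 -96.3 148.4  22.3  79.2] 3102
```

>>> play_rows(
  increments=[
    [0.001,0.003,0.01,-0.4,0.2,-0.2,1],
    [0.001,0.003,0.02,-0.4,0.2,-0.2,1],
    [0,0,0.025,0,0,0,1],
    [0,0,0.025,0,0,0,1],
    [0,0,0.025,0,0,0,1],
    [0,0,0.015,0,0,0,1],
    [0,0,0,0,0,0,1],
    [0,0,0,0,0,0,1],
  ],
)

```text
t: 28.4
position: [0.4561, -0.0972, 0.0606]
orientation: [3.136, 0.001, 1.4]
ft_force: [0.2, 0.1, 0.4]
gripper_width: 0.0921
```

```bash
python3 - <<'E'
from h import *
go(.4479,-.0967,.010,79.15)
E
```

```text
t 28.40 pos [ 0.4561 -0.0972  0.0606] rpy [179.67   0.04  80.22] w 0.0921 F [0.2 0.1 0.4]
shift mm [-0.9 -8.4 50.5] turn [0.33 0.03 1.07]
```

>>> play_rows(
  increments=[
    [0,-0.005,0.005,0.2,0,0.5,1],
    [0,-0.005,0.012,0.1,0,0.5,1],
    [0,0,0.012,0,0,0,1],
    [0,0,0.012,0,0,0,1],
    [0,0,0.005,0,0,0,1],
    [0,0,0,0,0,0,1],
    [0,0,0,0,0,0,1],
  ],
)

```text
t: 28.98
position: [0.451, -0.0958, 0.0178]
orientation: [3.131, -0.001, 1.384]
ft_force: [0.6, -0.0, 1.0]
gripper_width: 0.0916
```

```bash
python3 - <<'E'
from h import *
go(.4479,-.0967,.010,79.15)
E
```

```text
t 28.98 pos [ 0.451  -0.0958  0.0178] rpy [179.38  -0.06  79.28] w 0.0916 F [ 0.6 -0.   1. ]
shift mm [-1.4 -2.9  7.7] turn [ 0.62 -0.06  0.13]
```

>>> play_rows(
  increments=[
    [-0.0007,-0.0015,0.003,0.3,0,0.1,1],
    [-0.0007,-0.0015,0.003,0.3,0,0,1],
    [0,0,0.001,0,0,0,1],
    [0,0,0,0,0,0,1],
    [0,0,0,0,0,0,1],
  ],
)

```text
t: 29.4
position: [0.4496, -0.0969, 0.0126]
orientation: [3.137, -0.002, 1.382]
ft_force: [-0.3, -0.3, -0.1]
gripper_width: 0.0915
```

```bash
python3 - <<'E'
from h import *
go(.4479,-.0967,.010,79.15)
E
```

```text
t 29.40 pos [ 0.4496 -0.0969  0.0126] rpy [179.76  -0.11  79.19] w 0.0915 F [-0.3 -0.3 -0.1]
shift mm [-0.1 -1.7  2.6] turn [ 0.24 -0.11  0.04]
```

>>> play_rows(
  increments=[
    [0,-0.0017,0.002,0.2,-0.1,0,1],
    [0,0,0,0,0,0,0.5],
    [0,0,0,0,0,0,0.4],
    [0,0,0,0,0,0,0.3],
    [0,0,0,0,0,0,0.2],
    [0,0,0,0,0,0,0.1],
    [0,0,0,0,0,0,0.1],
    [0,0,0,0,0,0,0.1],
  ],
  force=20,
)

```text
t: 30.07
position: [0.4479, -0.0965, 0.0107]
orientation: [3.141, 0.0, 1.382]
ft_force: [-0.4, -0.1, 0.9]
gripper_width: 0.0473
```

>>> play_rows(
  increments=[
    [0,0,0,0,0,0,0.1],
    [0,0,0,0,0,0,0.1],
    [0,0,0,0,0,0,0.1],
    [0,0,0,0,0,0,0.1],
    [0,0,0,0,0,0,0.1],
  ],
)

```text
t: 30.48
position: [0.448, -0.0965, 0.0107]
orientation: [3.141, 0.0, 1.382]
ft_force: [1.3, 0.4, 0.5]
gripper_width: 0.0221
```

```bash
python3 - <<'E'
from h import *
go(.4479,-.0967,.18,79.15)
E
```

```text
t 30.48 pos [ 0.448  -0.0965  0.0107] rpy [179.95   0.    79.19] w 0.0221 F [1.3 0.4 0.5]
shift mm [  -0.2    0.1 -169.3] turn [0.05 0.   0.04]
```

>>> play_rows(
  increments=[
    [0,0,-0.012,0,0,0,0.1],
    [0,0,-0.02,0,0,0,0.1],
    [0,0,-0.03,0,0,0,0.1],
    [0,0,-0.03,0,0,0,0.1],
    [0,0,-0.03,0,0,0,0.1],
    [0,0,-0.03,0,0,0,0.1],
    [0,0,-0.01,0,0,0,0.1],
    [0,0,0,0,0,0,0.1],
  ],
)

```text
t: 31.15
position: [0.4446, -0.0965, 0.1773]
orientation: [-3.133, 0.001, 1.381]
ft_force: [-0.5, 0.4, -0.8]
gripper_width: 0.0217
```

```bash
python3 - <<'E'
from h import *
go(.6225,.1525,.18,80.9)
E
```

```text
t 31.15 pos [ 0.4446 -0.0965  0.1773] rpy [-179.53    0.08   79.12] w 0.0217 F [-0.5  0.4 -0.8]
shift mm [278.1 127.7  -4.1] turn [-0.47  0.07 -1.78]
```

>>> play_rows(
  increments=[
    [0.014,0.006,-0.001,0,0,0,0.1],
    [0.028,0.013,-0.002,0,0,-0.5,0.1],
    [0.03,0.014,-0.002,0,0,-0.5,0.1],
    [0.03,0.014,-0.002,0,0,-0.5,0.1],
    [0.03,0.014,-0.002,0,0,0,0.1],
    [0.03,0.014,-0.002,0,0,0,0.1],
    [0.03,0.014,-0.002,0,0,0,0.1],
    [0.03,0.014,-0.002,0,0,0,0.1],
  ],
)

```text
t: 31.82
position: [0.5827, 0.1042, 0.1833]
orientation: [-3.122, 0.005, 1.393]
ft_force: [1.5, -0.7, -1.3]
gripper_width: 0.0217
```

>>> play_rows(
  increments=[
    [0.025,0.011,-0.001,0,0,0,0.1],
    [0.018,0.008,0,0,0,0,0.1],
    [0.008,0.004,0,0,0,0,0.1],
    [0,0,0,0,0,0,0.1],
    [0,0,0,0,0,0,0.1],
  ],
)

```text
t: 32.23
position: [0.6139, 0.16, 0.174]
orientation: [-3.112, 0.007, 1.403]
ft_force: [-0.0, -0.5, -1.6]
gripper_width: 0.0218
```

```bash
python3 - <<'E'
from h import *
go(.6225,.1525,.18,80.9)
im,d,rays,o=cloud('wrist'); P=o+rays*d[...,None]; Z=plane(rays,o,.006)
cv2.imwrite('pics/w11.png',im)
m=(im.max(2)<60)&(P[...,2]<.02)&(P[...,2]>-.01)&(abs(P[...,0]-.622)<.13)&(abs(P[...,1]-.152)<.13)
b=blob(m);print('pad',rect(Z[b]),b.sum())
E
```

```text
t 32.23 pos [0.6139 0.16   0.174 ] rpy [-178.32    0.43   80.37] w 0.0218 F [-0.  -0.5 -1.6]
shift mm [-6.   9.6 -6.3] turn [-1.68  0.42 -0.53]
pad [623.3 228.7  67.5  32.6  -6.2] 832
```

View pics/w11.png

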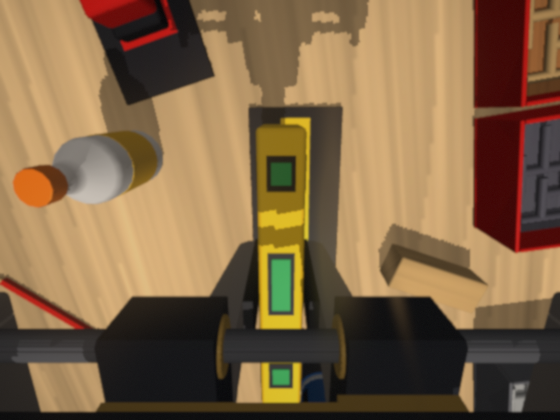

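```bash
python3 - <<'E'
from h import *
im=cv2.imread('pics/w11.png');_,d,rays,o=cloud('wrist',im,np.zeros(im.shape[:2])); Z=plane(rays,o,.006)
V=im.max(2).astype(int)
print('row150 L',[(u,V[150,u]) for u in range(244,256,2)],'R',[(u,V[150,u]) for u in range(334,346,2)],'sil R',[(u,V[150,u]) for u in range(304,316,2)])
print('col300',[(v,V[v,300]) for v in range(100,122,1)])
for v,u in [(106,249),(107,342),(150,249),(150,340),(118,300),(118,310),(150,310)]: print((v,u),(Z[v,u]*1000).round(1))
E
```

```text
row150 L [(244, np.int64(198)), (246, np.int64(194)), (248, np.int64(176)), (250, np.int64(93)), (252, np.int64(61)), (254, np.int64(62))] R [(334, np.int64(84)), (336, np.int64(83)), (338, np.int64(82)), (340, np.int64(125)), (342, np.int64(191)), (344, np.int64(197))] sil R [(304, np.int64(130)), (306, np.int64(189)), (308, np.int64(203)), (310, np.int64(102)), (312, np.int64(61)), (314, np.int64(63))]
col300 [(100, np.int64(197)), (101, np.int64(197)), (102, np.int64(196)), (103, np.int64(189)), (104, np.int64(166)), (105, np.int64(133)), (106, np.int64(100)), (107, np.int64(72)), (108, np.int64(58)), (109, np.int64(54)), (110, np.int64(54)), (111, np.int64(54)), (112, np.int64(54)), (113, np.int64(54)), (114, np.int64(54)), (115, np.int64(56)), (116, np.int64(79)), (117, np.int64(129)), (118, np.int64(181)), (119, np.int64(212)), (120, np.int64(221)), (121, np.int64(222))]
(106, 249) [591.4 250.6   6. ]
(107, 342) [683.8 233.9   6. ]
(150, 249) [582.7 207.1   6. ]
(150, 340) [676.9 191.5   6. ]
(118, 300) [640.6 230.4   6. ]
(118, 310) [650.6 228.7   6. ]
(150, 310) [646.1 196.6   6. ]
```

>>> play_rows(
  increments=[
    [-0.003,0.005,0.01,-0.8,0.2,-0.3,0.1],
    [-0.002,0.005,0.02,-0.8,0.2,-0.2,0.1],
    [0,0,0.02,0,0,0,0.1],
    [0,0,0.02,0,0,0,0.1],
    [0,0,0.02,0,0,0,0.1],
    [0,0,0.01,0,0,0,0.1],
    [0,0,0,0,0,0,0.1],
    [0,0,0,0,0,0,0.1],
  ],
)

```text
t: 32.95
position: [0.6192, 0.1376, 0.0726]
orientation: [3.141, 0.004, 1.395]
ft_force: [-0.5, -0.5, -1.9]
gripper_width: 0.022
```

```bash
python3 - <<'E'
from h import *
go(.6228,.1532,.0167,80.9)
E
```

```text
t 32.95 pos [0.6192 0.1376 0.0726] rpy [179.98   0.21  79.92] w 0.0220 F [-0.5 -0.5 -1.9]
shift mm [16.2  0.8 55.8] turn [ 0.02  0.21 -0.98]
```

>>> play_rows(
  increments=[
    [0.007,0,0.006,0,0.1,-0.5,0.1],
    [0.008,0,0.012,0,0.1,-0.5,0.1],
    [0,0,0.012,0,0,0,0.1],
    [0,0,0.01,0,0,0,0.1],
    [0,0,0.005,0,0,0,0.1],
    [0,0,0,0,0,0,0.1],
    [0,0,0,0,0,0,0.1],
  ],
)

```text
t: 33.53
position: [0.6242, 0.1547, 0.0264]
orientation: [3.137, -0.003, 1.415]
ft_force: [-0.2, -0.0, -0.4]
gripper_width: 0.0219
```

```bash
python3 - <<'E'
from h import *
go(.6228,.1532,.0167,80.9)
E
```

```text
t 33.53 pos [0.6242 0.1547 0.0264] rpy [179.71  -0.18  81.05] w 0.0219 F [-0.2 -0.  -0.4]
shift mm [-1.8 -1.2  9.7] turn [ 0.29 -0.18  0.15]
```

>>> play_rows(
  increments=[
    [-0.001,-0.0006,0.003,0.2,-0.1,0.1,0.1],
    [-0.0008,-0.0006,0.003,0.1,-0.1,0,0.1],
    [0,0,0.0025,0,0,0,0.1],
    [0,0,0.001,0,0,0,0.1],
    [0,0,0,0,0,0,0.1],
    [0,0,0,0,0,0,0.1],
  ],
)

```text
t: 34.03
position: [0.6236, 0.1525, 0.017]
orientation: [3.141, 0.0, 1.412]
ft_force: [-0.6, 0.4, -1.5]
gripper_width: 0.0214
```

```bash
python3 - <<'E'
from h import *
go(.6228,.1532,.0167,80.9)
E
```

```text
t 34.03 pos [0.6236 0.1525 0.017 ] rpy [179.94   0.02  80.89] w 0.0214 F [-0.6  0.4 -1.5]
shift mm [ 0.5 -0.9  0.3] turn [ 0.06  0.02 -0.01]
```

>>> play_rows(
  increments=[
    [0.0004,-0.0007,0.0005,0,0,0,0.1],
    [0,0,0.0003,0,0,0,0.1],
    [0,0,0,0,0,0,0.35],
    [0,0,0,0,0,0,0.5],
    [0,0,0,0,0,0,0.7],
    [0,0,0,0,0,0,0.7],
    [0,0,0,0,0,0,0.7],
    [0,0,0,0,0,0,0.7],
  ],
)

```text
t: 34.7
position: [0.6242, 0.1534, 0.0178]
orientation: [3.138, -0.001, 1.412]
ft_force: [0.3, -0.2, -0.4]
gripper_width: 0.0598
```

>>> play_rows(
  increments=[
    [0,0,-0.01,0,0,0,0.7],
    [0,0,-0.02,0,0,0,0.7],
    [0,0,-0.03,0,0,0,0.7],
    [0,0,-0.03,0,0,0,0.7],
    [0,0,-0.03,0,0,0,0.7],
    [0,0,-0.03,0,0,0,0.7],
    [0,0,-0.03,0,0,0,0.7],
    [0,0,-0.01,0,0,0,0.7],
  ],
)

```text
t: 35.37
position: [0.621, 0.1521, 0.2163]
orientation: [-3.139, 0.003, 1.411]
ft_force: [1.5, 0.4, -0.1]
gripper_width: 0.0646
```

```bash
python3 - <<'E'
from h import *
go(.6228,.1532,.2,80.9)
im,d,rays,o=cloud('wrist'); P=o+rays*d[...,None]
w=(abs(P[...,0]-.622)<.12)&(abs(P[...,1]-.152)<.12)
b=blob(w&(abs(P[...,2]-.048)<.006));print('level',rect(P[b]),b.sum())
E
```

```text
t 35.37 pos [0.621  0.1521 0.2163] rpy [-179.83    0.15   80.83] w 0.0646 F [ 1.5  0.4 -0.1]
shift mm [ 1.4  1.7 16.3] turn [-0.17  0.15 -0.07]
level [623.2 152.5 148.6  22.3  81. ] 2701
```

>>> play_rows(
  increments=[
    [0,-0.02,0,0,0,0,0.7],
    [0,-0.03,0,0,0,0,0.7],
    [0,-0.035,0,0,0,0,0.7],
    [0,-0.035,0,0,0,0,0.7],
    [0,-0.035,-0.002,0,0,0,0.7],
    [0,-0.03,-0.002,0,0,0,0.7],
    [0,-0.02,-0.002,0,0,0,0.7],
    [0,0,0,0,0,0,0.7],
  ],
)

```text
t: 36.08
position: [0.4066, 0.1826, 0.2161]
orientation: [-3.135, 0.009, 1.409]
ft_force: [0.7, 1.1, 0.2]
gripper_width: 0.0642
```

```bash
python3 - <<'E'
from h import *
print(observe()['position'])
ims={n:get_image(n) for n in('top','scene')}
for n in ims: cv2.imwrite(f'pics/{n}_end.png',ims[n][0])
im,d=ims['top'];_,_,rays,o=cloud('top',im,d);P=o+rays*d[...,None]
for n,(x,y),h in [('bat',(.503,.367),.066),('sander',(.5095,-.371),.052),('level',(.6225,.1525),.048),('saw',(.615,-.121),.052),('glue',(.461,.22),.15)]:
    w=(abs(P[...,0]-x)<.1)&(abs(P[...,1]-y)<.1)&(abs(P[...,2]-h)<.008); print(n,rect(P[blob(w)]),w.sum())
E
```

```text
[0.4066 0.1826 0.2161]
bat [522.3 395.    0.    0.    0. ] 2
sander [ 509.5 -370.5   81.3   46.   -82.4] 531
level [621.8 152.2 150.5  23.8  81.2] 506
saw [ 613.5 -120.    52.7   52.5  -26.5] 298Traceback (most recent call last):
  File "<stdin>", line 7, in <module>
  File "h.py", line 22, in blob
    n,l,st,_=cv2.connectedComponentsWithStats(m.astype(np.uint8)); return l==1+st[1:,4].argmax()
                                                                               ~~~~~~~~~~~~~~~^^
ValueError: attempt to get argmax of an empty sequence
```

View pics/top_end.png

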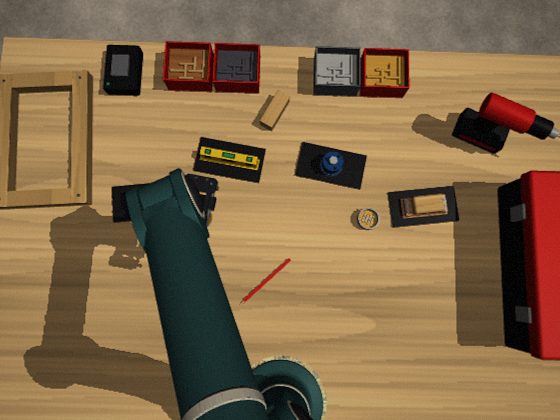

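View pics/scene_end.png

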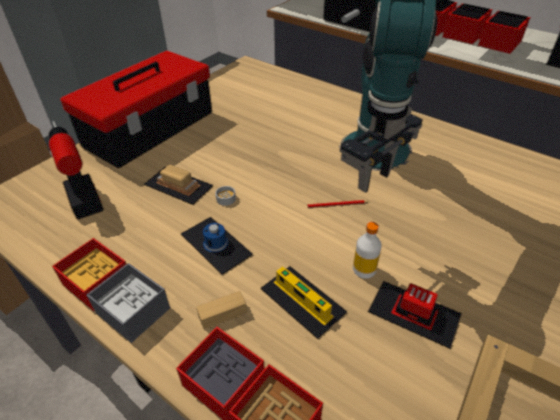

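>>> play_rows(
  increments=[
    [-0.02,0,0,0,0,0,0.7],
    [-0.035,0,0,0,0,0,0.7],
    [-0.035,0,0,0,0,0,0.7],
    [-0.035,0,0,0,0,0,0.7],
    [-0.035,0,0,0,0,0,0.7],
    [-0.035,0,0,0,0,0,0.7],
    [-0.035,0,0,0,0,0,0.7],
    [-0.02,0,0,0,0,0,0.7],
  ],
)

```text
t: 36.85
position: [0.3782, -0.0754, 0.2174]
orientation: [3.139, 0.013, 1.407]
ft_force: [0.2, 0.1, 0.2]
gripper_width: 0.0645
```

>>> play_rows(
  increments=[
    [0,0,0,0,0,0,0.7],
    [0,0,0,0,0,0,0.7],
    [0,0,0,0,0,0,0.7],
    [0,0,0,0,0,0,0.7],
  ],
)

```text
t: 37.18
position: [0.3803, -0.0818, 0.2173]
orientation: [3.138, 0.016, 1.393]
ft_force: [0.6, -0.0, -0.1]
gripper_width: 0.0643
```

```bash
python3 - <<'E'
from h import *
print(observe()['position'],observe()['t'])
im,d,rays,o=cloud('top');P=o+rays*d[...,None];cv2.imwrite('pics/top_end2.png',im)
for n,(x,y),h in [('bat',(.503,.367),.066),('sander',(.5095,-.371),.052),('level',(.6225,.1525),.048),('saw',(.615,-.121),.052),('glue',(.461,.22),.15)]:
    w=(abs(P[...,0]-x)<.1)&(abs(P[...,1]-y)<.1)&(abs(P[...,2]-h)<.008); print(n,rect(P[blob(w)]) if w.any() else None,w.sum())
E
```

```text
[ 0.3803 -0.0818  0.2173] 37.1833
bat [502.2 367.7  63.7  48.2 -82. ] 472
sander [ 509.4 -369.8   81.    46.1  -82.4] 533
level [621.9 152.1 150.   24.3  80.9] 507
saw [ 613.4 -120.    52.5   52.5  -26.4] 300
glue [461.2 219.7  25.7  24.2  88.1] 104
```

```bash
python3 -c "
from cell import *
print(sign_off())"
```

```text
the job is handed in; nothing more can be done
None
```

All four tools are on their own foam pads, upright, released and lined up. The glue bottle was not touched and still stands. I handed the job in at about 37 s of the 128 s allowed, with the arm clear of everything. I gripped the battery pack across its 62 mm faces instead of the 48 mm ones, because the gripper body would have hit the glue bottle.

In the final top view, each tool was within about 2 mm and 1° of the silhouette measured at the start:

| Tool | Final position (mm) | Silhouette (mm) | Angle, final / silhouette |
|---|---|---|---|
| Battery pack | (502.2, 367.7) | (503.3, 367.0) | -82° / -82.8° |
| Sanding block | (509.4, -369.8) | (509.6, -370.9) | -82.4° / -82.4° |
| Spirit level | (621.9, 152.1) | (622.5, 152.3) | 80.9° / 80.9° |
| Hole saw | (613.4, -120.0) | (615.2, -121.5) | round |

The hole saw readings disagree slightly. The top camera shows it about 2 mm off, while the wrist camera put it within about 0.2 mm of its circle. That gap is about the stated 2 mm calibration error, so I left it. The glue bottle read (461.2, 219.7) against (460.7, 219.8) at the start.

In one earlier top picture the arm hid the battery pack and the glue bottle, so those two readings failed. I moved the arm aside and repeated the check to get the figures above.

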